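# Dial open the gauge lockbox on the welding bench

## Robot

A 6-joint arm with a two-finger parallel gripper is mounted at the origin on the work surface. World frame = base frame: x ahead of the robot, y to its left, z up, the work surface at z = 0. Lengths are in m, angles in degrees, forces in N, time in s.
With the tool pointing down it reaches from about 0.275 to 0.85 m from the base axis. Payload 5.2 kg.
Tool frame: the origin (TCP) lies at the very end of the fingers, on their centre line; the grasp point (between the pads) lies 19 mm behind it; z points along the fingers, x is the direction in which the jaws open and shut, and the axes are right-handed (so a half turn about z gives the same grasp; the last joint's range is limited). The gripper opens to 85 mm and grips with 20 to 120 N. Pads are 22 mm wide; open, the fingers measure 114 mm over their backs; the gripper's body (76 mm by 85 mm) begins 54 mm behind the grasp point. The pads swing forward as they close: fully open they stand 13 mm farther back than shut.
Start: joints at [60, 14.817, 87.949, -0, 77.235, -11.62], TCP at [0.173, 0.522, 0.231] pointing down, gripper open.
Joint ranges: [-179.93, 179.93], [-52.35, 119.4], [10.71, 147.94], [-69.91, 249.91], [12.55, 155.21], [-178.61, 178.61]. Speed limits (degrees/s): [147.25, 147.25, 180, 180, 180, 180].

## Interface

Orientations are given as [roll, pitch, yaw] about the fixed x, y, z axes, in that order (R = Rz(yaw) Ry(pitch) Rx(roll)).
In Python, from plant import status, grab_frame, order gives the robot as it stands.
- The arm moves only by the tool play_rows, never from a script. Its argument "deltas" is a list of rows, each an object of numbers: "x", "y", "z": the shift along the tool's x, y, z in m; "rx", "ry", "rz": the turn, a rotation vector about the tool's x, y, z in rad; "gripper": the gripper command: -1 is shut, 1 is fully open, values between are in proportion. A call has 1 to 12 rows; each row is the pose to reach, as a shift and turn from the pose measured when the call began, along the tool's axes at that moment; what a row does not reach only later rows make up. A row lasts 1/10 s, in which the tool goes at most 50 mm and 8.59 degrees, less where a joint would pass 70% of its speed; a pose out of reach is approached as far as the arm can. A call with a gripper value outside its range is refused whole. The fingers move at their own pace and stop on an object; "newtons" is the grip in N (left out, the last holds). Time passes only in rows, so rows that repeat a pose let the fingers close. It gives the time, the measured TCP pose, the force and the opening at its end, in the units of the state.
- status.read_state(): the state, without advancing time (a new reading comes with each control period).
- grab_frame(name): name is "scene" or "side" or "wrist"; returns a dict with "pixels" (400x640x3 uint8, red, green, blue), "camera_matrix" (3x3 intrinsics, pixels), "rvec" (rotation vector, rad) and "tvec" (3), from world to camera coordinates, as OpenCV has them. Camera axes: x right, y down, z forward; pixel columns grow to the right and rows downward; lengths in m; the calibration is good to about 2 mm. The wrist camera is an equidistant fisheye: a pixel r from the principal point sees the ray r / f radians off the axis. A picture is of the moment at which its call begins. There is no depth.
- order.sign_off(): hands the job in, once; it reports no verdict.
The state is a dict: "time": time; "joints": joint angles; "joint_velocities": joint speeds; "joint_torque": joint torques, N m; "ee_pos": TCP position; "eef_rot": TCP orientation; "wrist_force": force on the tool from outside, world axes, zero at the start; "ft_torque": the same for the moment, N m; "finger_gap": opening from 0.0 (shut) to 1.0 (fully open).
Only numpy, scipy, OpenCV 4.12 (cv2) and the standard library are available. Lean on these libraries where they do the work, as an engineer would, in place of code of your own. Each camera call takes 0.05 s, during which the arm holds its last target.

## Task

Open the blue lockbox: turn its dial left to 3, then right to 2 past zero, without overshooting either, then slowly left again to about left 1, where the worn lock catches up to a tick before or after the mark: feel the bolt drop in and stop the dial, and do not force it. Then let go of the dial and slide the yellow hatch fully open towards the rear of the box, without disturbing the jar, hammer and wire frame.

Things in the scene. Friction and masses are not known exactly. Their poses are not given: they have to be found in the camera images.
- lockbox: Blue steel box 220 x 300 x 100 mm (x, y, z), fixed to the bench. Origin: centre of its underside; own x points to its rear (away from the robot at yaw 0), y to its left, z up. On its flat top: the dial on the -y half, a yellow sliding hatch on the +y half.
- scale_zero (a point): The zero tick, longer and yellow, of the fixed black scale plate (radius 54 mm) round the dial, 45 mm from the dial's axis on the box's +x side. White ticks stand every 15 degrees, not lettered: left 1 to 5 follow anticlockwise from zero seen from above, right 1 to 5 clockwise.
- dial (a joint): Dial angle, rad: 0 with the red pointer at the zero tick, growing anticlockwise seen from above (left). One tick is 0.262: left 3 = 0.785, right 2 = -0.524, left 1 = 0.262. Starts anywhere from about right 2 to zero. Turns against about 0.05 to 0.2 N m, stays where left. Turning points count within 0.12 rad of left 3 and right 2; an overshoot is not undone by going back: start again at left 3.
- dial_grip (a point): Middle of the dial's black grip bar, on the dial's vertical axis, 25 mm above the box top, at x 0, y -75 mm of the box. The bar is 48 mm long, 14 mm wide, from 8 to 38 mm above the box top, on a disc of radius 32 mm whose top is 10 mm above the box top. The point's x axis runs along the bar, to the red pointer, and turns with the dial.
- dial_core: Spindle of the lock under the dial, inside the box; origin on the dial's axis at the box top, turns with the dial. When the dial, coming left from right 2, reaches the catch (left 1 give or take a whole tick of wear that no reading shows), a spring bolt snaps 7 mm towards it into its notch: the dial then meets a hard stop within 0.15 rad of travel, and the hatch is free.
- bolt_rest (a point): Fixed point over the bolt, x 0, y -6 mm of the box, 14 mm above its top. Here an orange tell-tale, 10 x 10 mm, moves 7 mm towards the dial as the bolt snaps in. Near the catch turn under 0.4 rad/s in small steps and stop as soon as the moment resisting the turn has risen by 0.1 to 0.2 N m; over 0.5 N m damages the lock.
- hatch (a joint): How far the yellow hatch is open, m: 0 shut, 0.090 fully open. It slides along the box's +x (rearwards) with about 2.5 N of friction and stays where it is left; locked, it stops within 3 mm.
- hatch_grip (a point): Middle of the hatch's black upright grip, moving with the hatch, 26 mm above the box top; the grip is 12 mm wide along the box's x, 50 mm long along its y and spans 5 to 39 mm above the box top. With the hatch shut it lies at x -55 mm, y +79 mm in the frame of the box.
- paste_jar: Grey jar with red lid, 56 mm across, 65 mm high, standing loose beside the box. Origin: centre of its underside. Leave alone.
- hammer: Hammer 260 mm long lying loose beside the box. Leave alone.
- wire_frame: Small welded ladder of steel wire, 140 x 70 x 9 mm, lying loose behind the box. Origin: centre of its underside. Leave alone.

How it is judged:
By the outcome, as a careful person would: the job done as asked, in the order asked, and still so for the second after the job is handed in, with the robot touching nothing.
It also fails if it takes over 64 s, if anything falls off the work surface, if the arm or the gripper's body presses on something with over 40 N, if the wrist force passes 120 N, or if a joint passes its speed limit or range.

## Working session

There is one attempt and no reset: what is moved stays moved. The work goes in short steps, Python scripts to look and compute and a tool call to move; the robot and the scene stay as the last step left them, time stands still between calls to the robot, and variables do not carry over. Pictures are saved under pics/ and viewed, and the job is handed in when it is done.

Besides the shell and the picture viewer there is one more tool, called after ">>>" by a JSON object that holds its "op" and its "data", one argument or row to a line. play_rows: Moves the arm, as the interface text tells. Its arguments: {"type":"object","properties":{"deltas":{"type":"array","items":{"type":"object","properties":{"x":{"type":"number"},"y":{"type":"number"},"z":{"type":"number"},"rx":{"type":"number"},"ry":{"type":"number"},"rz":{"type":"number"},"gripper":{"type":"number"}}}},"newtons":{"type":"number"}},"required":["deltas"]}

```bash
ls; mkdir -p pics
python3 - <<'E'
from plant import status, grab_frame
import cv2
print(status.read_state())
for n in("scene","side","wrist"):
    f=grab_frame(n); cv2.imwrite(f"pics/{n}0.png",f["pixels"][:,:,::-1]); print(n,f["camera_matrix"],f["rvec"],f["tvec"])
E
```

```text
pics
{'time': 0.0, 'joints': array([ 6.00016885e+01,  1.48596185e+01,  8.80136663e+01, -2.86657508e-04,
        7.72337628e+01, -1.16189249e+01]), 'joint_velocities': array([ 0.02612238,  0.02595921,  0.02485021,  0.02195829, -0.00335243,
        0.00334126]), 'joint_torque': array([-5.78287636e-04, -4.46017778e+01, -2.90570426e+01, -5.27459197e-04,
        1.18177998e-02,  2.77155323e-06]), 'ee_pos': array([0.1731149 , 0.52147207, 0.23045319]), 'eef_rot': array([-1.79978714e+02,  1.04910352e-01,  7.16206965e+01]), 'wrist_force': array([ 0.61172537,  0.28531178, -0.39178878]), 'ft_torque': array([-0.01991312, -0.04482477,  0.03014685]), 'finger_gap': 1.003744023763653}
scene [[436.04321685   0.         323.33630649]
 [  0.         436.04321685 200.73978494]
 [  0.           0.           1.        ]] [ 2.28481111  0.85018054 -0.31353964] [-0.47918434 -0.22169595  1.43705776]
side [[422.34511751   0.         317.64537805]
 [  0.         422.34511751 202.20486596]
 [  0.           0.           1.        ]] [ 0.39699171 -2.85502725  1.04515559] [0.61349509 0.16247149 0.93146169]
wrist [[309.70691629   0.         318.15710007]
 [  0.         309.70691629 196.23984863]
 [  0.           0.           1.        ]] [-2.34877369 -1.69766176 -0.24443502] [-0.5483695  -0.03672948  0.37955038]
```

View pics/scene0.png

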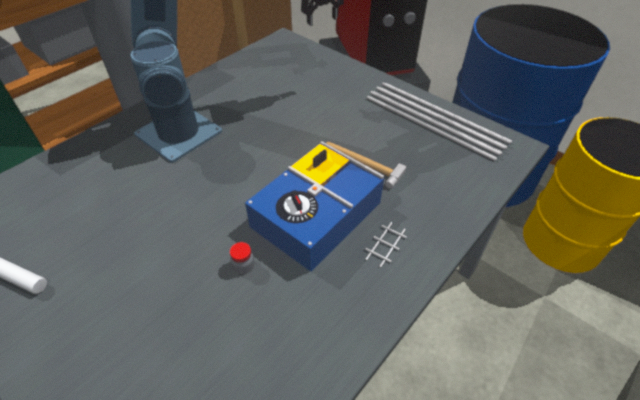

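View pics/side0.png

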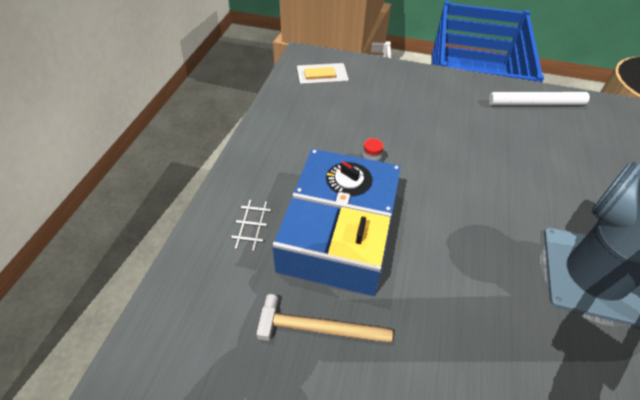

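View pics/wrist0.png

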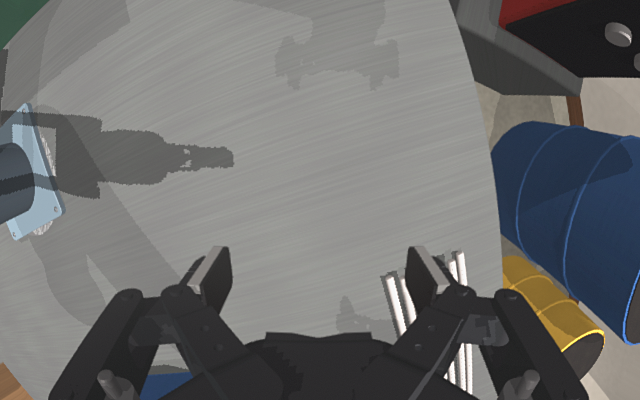

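The scene view has the box at about (315,200), with the dial at (297,206) and the hatch at (320,162). The side view has the dial at (348,178) and the hatch grip at (362,230). The wrist view doesn't show the box top. Next I'll zoom in and measure.

Run:
```python
import cv2
a=cv2.imread("pics/side0.png")[140:300,260:420]; b=cv2.imread("pics/scene0.png")[130:280,240:400]
cv2.imwrite("pics/zs.png",cv2.resize(a,None,fx=3.75,fy=3.75,interpolation=cv2.INTER_CUBIC))
cv2.imwrite("pics/zc.png",cv2.resize(b,None,fx=4,fy=4,interpolation=cv2.INTER_CUBIC))
```

```text
(no output)
```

View pics/zs.png

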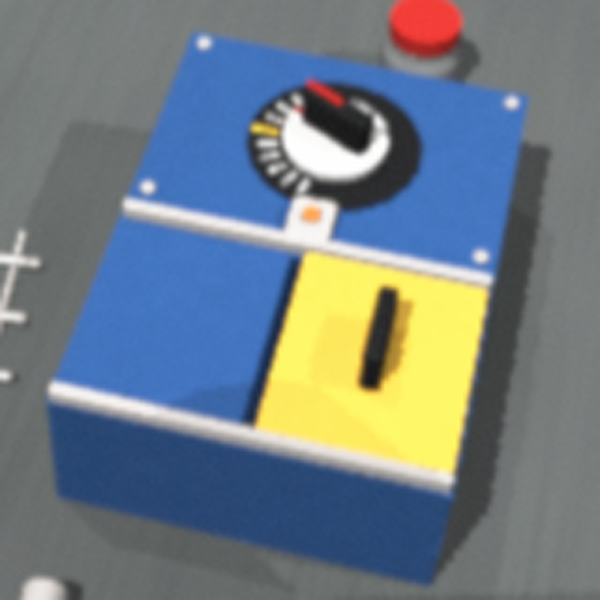

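View pics/zc.png

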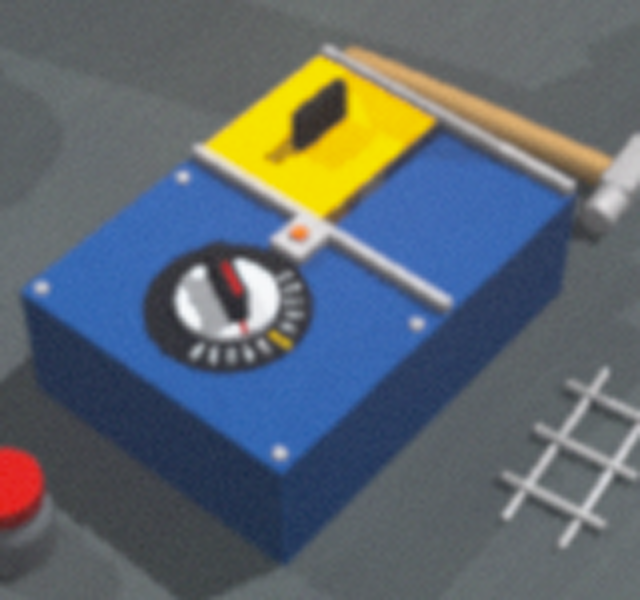

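```bash
cat > h.py <<'E'
import numpy as np, cv2
def ray(f,px):
    K=f["camera_matrix"];R=cv2.Rodrigues(np.array(f["rvec"]))[0];t=np.array(f["tvec"]).ravel()
    d=np.linalg.inv(K)@[px[0],px[1],1]; return -R.T@t, R.T@d
def onz(f,px,z):
    c,d=ray(f,px); return c+d*(z-c[2])/d[2]
def fit(P,W):  # 2D rigid P->W
    P=np.array(P);W=np.array(W);pc=P.mean(0);wc=W.mean(0);p=P-pc;w=W-wc
    a=np.arctan2((p[:,0]*w[:,1]-p[:,1]*w[:,0]).sum(),(p*w).sum())
    R=np.array([[np.cos(a),-np.sin(a)],[np.sin(a),np.cos(a)]]);t=wc-R@pc
    return a,t,(P@R.T+t-W)*1000
E
python3 - <<'E'
from plant import grab_frame
from h import *
fs=grab_frame("side");fc=grab_frame("scene")
S=[((193,35),(110,-150),.1),((527,97),(-110,-150),.1),((432,583),(-110,150),0),((58,497),(110,150),0),((263,129),(45,-75),.102),((312,214),(0,-6),.114)]
C=[((285,465),(110,-150),.1),((22,293),(-110,-150),.1),((285,562),(110,-150),0),((284,341),(45,-75),.102),((300,233),(0,-6),.114)]
P=[];W=[]
for (u,p,z) in S: P.append(np.array(p)/1e3);W.append(onz(fs,(260+(u[0]+.5)/3.75-.5,140+(u[1]+.5)/3.75-.5),z)[:2])
ns=len(P)
for (u,p,z) in C: P.append(np.array(p)/1e3);W.append(onz(fc,(240+(u[0]+.5)/4-.5,130+(u[1]+.5)/4-.5),z)[:2])
for s in (slice(0,ns),slice(ns,None),slice(None)):
    a,t,r=fit(P[s],W[s]);print(np.degrees(a),t,np.round(r,1).tolist())
R=np.array([[np.cos(a),-np.sin(a)],[np.sin(a),np.cos(a)]])
for p in ((0,-.075),(-.055,.079),(.035,.079)):print(p,R@p+t)
E
```

```text
1.114764807657644 [0.57383292 0.03567148] [[1.2, -2.2], [-0.6, -1.3], [-0.4, 2.6], [-0.6, 1.3], [0.1, 0.4], [0.3, -0.8]]
1.4552357130105407 [0.571819   0.03895129] [[3.4, -3.4], [-2.1, 0.5], [2.9, -0.9], [-1.5, 1.4], [-2.6, 2.4]]
1.1630170864767824 [0.57315586 0.03723621] [[0.7, -0.5], [-1.2, 0.2], [-1.2, 4.1], [-1.4, 2.9], [-0.5, 2.0], [-0.4, 0.8], [3.9, -5.7], [-1.5, -0.7], [3.5, -3.2], [-0.6, -0.6], [-1.3, 0.7]]
(0, -0.075) [ 0.57467814 -0.03774834]
(-0.055, 0.079) [0.51656372 0.11510359]
(0.035, 0.079) [0.60654518 0.11693033]
```

Both views put the dial at about (0.5745, -0.038) with the box at yaw of about 1.2°. I'll move above the dial and look with the wrist camera.

>>> {"op": "play_rows", "data": {
  "deltas": [
    {"x": -0.404, "y": 0.557, "z": -0.07, "gripper": 0},
    {"x": -0.404, "y": 0.557, "z": -0.07, "gripper": 0},
    {"x": -0.404, "y": 0.557, "z": -0.07, "gripper": 0},
    {"x": -0.404, "y": 0.557, "z": -0.07, "gripper": 0},
    {"x": -0.404, "y": 0.557, "z": -0.07, "gripper": 0},
    {"x": -0.404, "y": 0.557, "z": -0.07, "gripper": 0},
    {"x": -0.404, "y": 0.557, "z": -0.07, "gripper": 0},
    {"x": -0.404, "y": 0.557, "z": -0.07, "gripper": 0},
    {"x": -0.404, "y": 0.557, "z": -0.07, "gripper": 0},
    {"x": -0.404, "y": 0.557, "z": -0.07, "gripper": 0},
    {"x": -0.404, "y": 0.557, "z": -0.07, "gripper": 0},
    {"x": -0.404, "y": 0.557, "z": -0.07, "gripper": 0}
  ]
}}

```text
$.deltas[0]: bad value
```

Run:
```python
from plant import status, grab_frame
from h import *
s=status.read_state();print(s)
f=grab_frame("wrist"); cv2.imwrite("pics/w1.png",f["pixels"][:,:,::-1])
R=cv2.Rodrigues(f["rvec"])[0];print(-R.T@f["tvec"],R)
```

```text
{'time': 0.25, 'joints': array([ 5.99985529e+01,  1.48390342e+01,  8.79772427e+01, -1.91206720e-03,
        7.72343803e+01, -1.16182057e+01]), 'joint_velocities': array([ 0.00034759, -0.18498736, -0.24480706, -0.03256928,  0.07961989,
       -0.05184357]), 'joint_torque': array([-1.46220718e-04, -4.45646060e+01, -2.90417719e+01, -4.48679757e-04,
        8.00164853e-03, -1.51543094e-05]), 'ee_pos': array([0.17330975, 0.52173104, 0.23090175]), 'eef_rot': array([-1.79991624e+02,  4.99947542e-02,  7.16171856e+01]), 'wrist_force': array([0.26795628, 0.44052952, 0.19009652]), 'ft_torque': array([-0.04082079,  0.06056611, -0.00661226]), 'finger_gap': 0.9959813170050168}
[0.10357824 0.54384395 0.37418763] [[ 3.13836338e-01  9.49477066e-01 -2.30987131e-04]
 [ 9.10515118e-01 -3.00889018e-01  2.83598339e-01]
 [ 2.69200618e-01 -8.92137815e-02 -9.58943131e-01]]
```

View pics/w1.png

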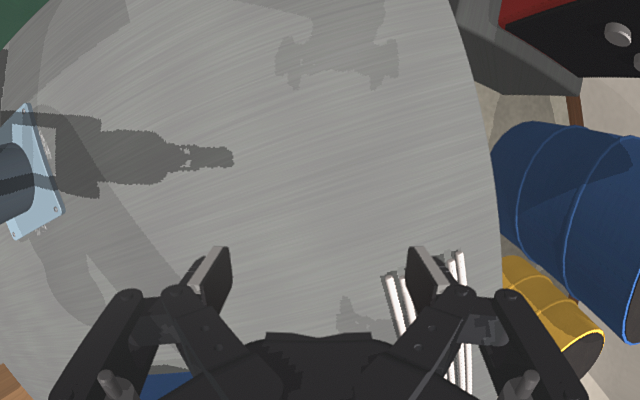

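>>> {"op": "play_rows", "data": {
  "deltas": [
    {"x": -0.03, "y": 0.04, "z": -0.01, "rx": 0, "ry": 0, "rz": 0, "gripper": 0.0}
  ],
  "newtons": 30
}}

```text
time: 0.4
ee_pos: [0.1991, 0.4835, 0.2394]
eef_rot: [-179.9, 0.1, 71.9]
wrist_force: [1.9, -1.0, 1.1]
finger_gap: 0.856
```

>>> {"op": "play_rows", "data": {
  "deltas": [
    {"x": -0.379, "y": 0.519, "z": -0.06, "rx": 0, "ry": 0, "rz": 0, "gripper": 0.0},
    {"x": -0.379, "y": 0.519, "z": -0.06, "rx": 0, "ry": 0, "rz": 0, "gripper": 0.0},
    {"x": -0.379, "y": 0.519, "z": -0.06, "rx": 0, "ry": 0, "rz": 0, "gripper": 0.0},
    {"x": -0.379, "y": 0.519, "z": -0.06, "rx": 0, "ry": 0, "rz": 0, "gripper": 0.0},
    {"x": -0.379, "y": 0.519, "z": -0.06, "rx": 0, "ry": 0, "rz": 0, "gripper": 0.0},
    {"x": -0.379, "y": 0.519, "z": -0.06, "rx": 0, "ry": 0, "rz": 0, "gripper": 0.0},
    {"x": -0.379, "y": 0.519, "z": -0.06, "rx": 0, "ry": 0, "rz": 0, "gripper": 0.0},
    {"x": -0.379, "y": 0.519, "z": -0.06, "rx": 0, "ry": 0, "rz": 0, "gripper": 0.0},
    {"x": -0.379, "y": 0.519, "z": -0.06, "rx": 0, "ry": 0, "rz": 0, "gripper": 0.0},
    {"x": -0.379, "y": 0.519, "z": -0.06, "rx": 0, "ry": 0, "rz": 0, "gripper": 0.0},
    {"x": -0.379, "y": 0.519, "z": -0.06, "rx": 0, "ry": 0, "rz": 0, "gripper": 0.0},
    {"x": -0.379, "y": 0.519, "z": -0.06, "rx": 0, "ry": 0, "rz": 0, "gripper": 0.0}
  ]
}}

```text
time: 1.6
ee_pos: [0.551, -0.0055, 0.2951]
eef_rot: [-179.9, 0.1, 71.9]
wrist_force: [0.4, 0.6, 0.1]
finger_gap: 0.496
```

Run:
```python
from plant import status, grab_frame
from h import *
f=grab_frame("wrist"); cv2.imwrite("pics/w2.png",f["pixels"][:,:,::-1])
```

```text
(no output)
```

View pics/w2.png

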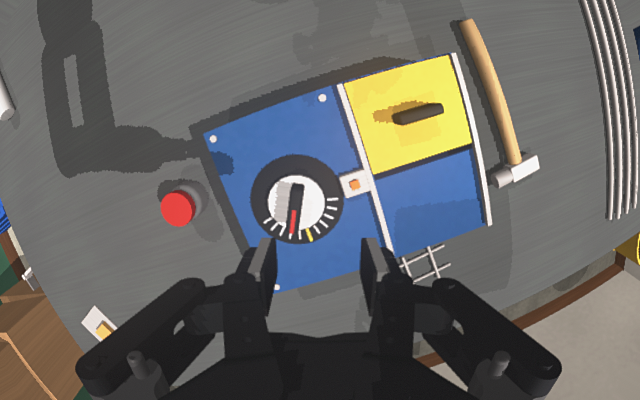

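The wrist view shows the box top clearly: plate centre at about (297,199), yellow zero tick at (309,236), red pointer at (293,225), tell-tale at (354,184), jar at (178,208).

```bash
cat >> h.py <<'E'
def fray(f,px):
    K=f["camera_matrix"];R=cv2.Rodrigues(np.array(f["rvec"]))[0];t=np.array(f["tvec"]).ravel()
    u=(np.array(px,float)-[K[0,2],K[1,2]])/K[0,0];r=np.linalg.norm(u)
    d=np.array([*(u/r*np.sin(r)),np.cos(r)]) if r>1e-9 else np.array([0,0,1.])
    return -R.T@t,R.T@d
def fonz(f,px,z):
    c,d=fray(f,px);return c+d*(z-c[2])/d[2]
E
python3 - <<'E'
from plant import grab_frame
from h import *
f=grab_frame("wrist");im=f["pixels"];hsv=cv2.cvtColor(im,cv2.COLOR_RGB2HSV)
cv2.imwrite("pics/w2z.png",cv2.resize(im[140:260,230:390,::-1],None,fx=5,fy=5,interpolation=cv2.INTER_CUBIC))
def cen(m,box):
    x0,y0,x1,y1=box;ys,xs=np.nonzero(m[y0:y1,x0:x1]);return (xs.mean()+x0,ys.mean()+y0),len(xs),np.c_[xs+x0,ys+y0]
red=cv2.inRange(hsv,(0,130,90),(6,255,255))|cv2.inRange(hsv,(172,130,90),(180,255,255))
yel=cv2.inRange(hsv,(20,140,120),(35,255,255));blk=cv2.inRange(hsv,(0,0,0),(180,255,60))
org=cv2.inRange(hsv,(7,130,150),(19,255,255))
c,n,p=cen(yel,(290,225,325,250));t=fonz(f,c,.102);print("tick",c,n,t)
c,n,pr=cen(red,(270,180,325,245));print("red",c,n)
for q in pr[np.argsort(pr[:,1])][::3]: print(q,fonz(f,q,.139)[:2],fonz(f,q,.111)[:2])
c,n,p=cen(org,(340,170,370,200));o=fonz(f,c,.114);print("tell",c,n,o)
# white disc -> centre
wh=cv2.inRange(hsv,(0,0,150),(180,50,255));
# plate outer: blue-neighbour contour : non-blue blob around dial
blue=cv2.inRange(hsv,(100,110,60),(125,255,255));nb=255-blue
m=np.zeros_like(nb);m[145:250,245:338]=nb[145:250,245:338]
n,l,st,ce=cv2.connectedComponentsWithStats(m)
k=l[200,297];cs,_=cv2.findContours((l==k).astype(np.uint8),0,2);cc=cs[0][:,0,:]
h=cv2.convexHull(cc)[:,0,:]
W=np.array([fonz(f,q,.102)[:2] for q in h])
A=np.c_[2*W,np.ones(len(W))];s=np.linalg.lstsq(A,(W**2).sum(1),rcond=None)[0]
print("plate",s[:2],np.sqrt(s[2]+s[:2]@s[:2]))
e=cv2.fitEllipse(cc);print(e,fonz(f,e[0],.102))
E
```

```text
tick (np.float64(314.20588235294116), np.float64(229.35294117647058)) 34 [ 0.61756957 -0.03956269  0.102     ]
red (np.float64(297.9035087719298), np.float64(214.92105263157896)) 114
[298 203] [ 0.57043974 -0.04051871] [ 0.5783863  -0.04529319]
[299 204] [ 0.57176552 -0.039904  ] [ 0.57983624 -0.04462091]
[297 205] [ 0.57214161 -0.04220059] [ 0.58024755 -0.04713257]
[300 205] [ 0.57309366 -0.0392885 ] [ 0.58128876 -0.04394778]
[298 206] [ 0.57347185 -0.04158614] [ 0.58170236 -0.04646058]
[301 206] [ 0.57442422 -0.03867219] [ 0.58274392 -0.04327375]
[299 207] [ 0.5748045  -0.04097092] [ 0.58315981 -0.04578775]
[297 208] [ 0.57518598 -0.04327666] [ 0.58357702 -0.04830942]
[300 208] [ 0.57613963 -0.0403549 ] [ 0.58461997 -0.04511404]
[298 209] [ 0.57652324 -0.04266173] [ 0.58503951 -0.0476369 ]
[301 209] [ 0.57747729 -0.03973805] [ 0.58608291 -0.04443943]
[299 210] [ 0.57786304 -0.04204601] [ 0.58650478 -0.04696352]
[297 211] [ 0.57825013 -0.04436116] [ 0.58692812 -0.04949548]
[300 211] [ 0.57920543 -0.04142948] [ 0.58797289 -0.04628925]
[298 212] [ 0.5795947  -0.04374576] [ 0.5883986  
[... 1034 characters left out ...]
43389] [ 0.60011584 -0.05176232]
[297 223] [ 0.59072041 -0.04878944] [ 0.60056621 -0.05433845]
[295 224] [ 0.59113421 -0.05115324] [ 0.60101876 -0.05692363]
[298 224] [ 0.59209709 -0.04817228] [ 0.60207182 -0.0536635 ]
[296 225] [ 0.59251329 -0.05053734] [ 0.60252699 -0.05625004]
[299 225] [ 0.59347695 -0.04755426] [ 0.6035809  -0.05298761]
[297 226] [ 0.59389553 -0.04992062] [ 0.60403868 -0.05557557]
tell (np.float64(359.9130434782609), np.float64(177.7826086956522)) 69 [0.5714013 0.0280936 0.114    ]
plate [ 0.57288927 -0.03994174] 0.053770962674518454
((301.81829833984375, 192.83001708984375), (89.73822021484375, 93.47399139404297), 99.32744598388672) [ 0.57089226 -0.03871548  0.102     ]
```

View pics/w2z.png

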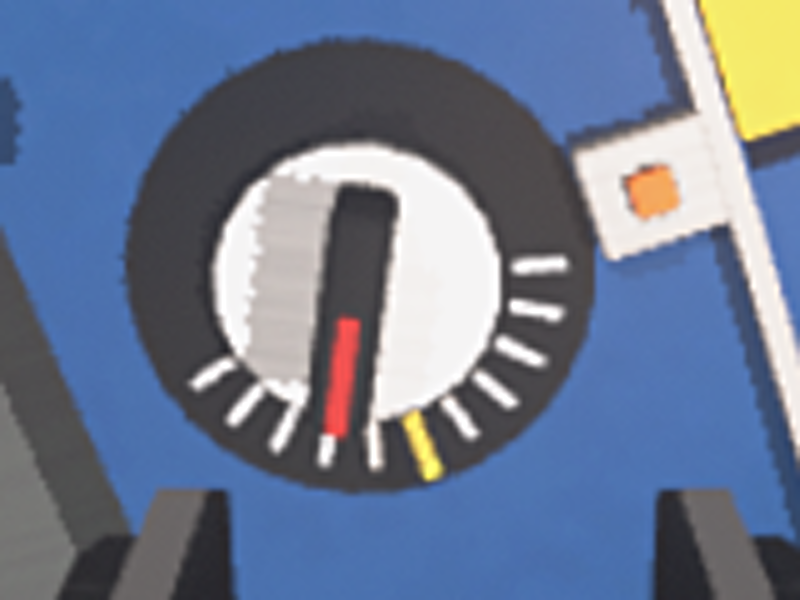

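Plate radius comes out at 53.8 mm (54 expected) and the tick at 44.7 mm (45 expected). The tell-tale is 68 mm away (69 expected), so the centre at (0.573, -0.0397) is good. The bar points at about -22° in the world, about right 1.5. Next I'll align and go down.

```bash
cat > to.py <<'E'
import sys
from plant import status
from h import *
from scipy.spatial.transform import Rotation as Ro
def go(p,yaw):
    s=status.read_state();R=Ro.from_euler('xyz',s["eef_rot"],degrees=True);T=Ro.from_euler('xyz',[180,0,yaw],degrees=True)
    print(s["time"],s["ee_pos"].round(4),s["eef_rot"].round(2),"F",s["wrist_force"].round(2),"M",s["ft_torque"].round(3),round(s["finger_gap"],3),"j6",s["joints"][5].round(1))
    print("d",R.inv().apply(np.array(p)-s["ee_pos"]).round(4),"rv",(R.inv()*T).as_rotvec().round(4))
a=list(map(float,sys.argv[1:]));go(a[:3],a[3])
E
python3 to.py .573 -.0397 .19 68
```

```text
1.7 [ 0.5533 -0.009   0.2943] [-179.97    0.19   71.59] F [ 0.08  1.46 -0.75] M [0.012 0.006 0.013] 0.504 j6 -83.9
d [-0.0226  0.0285  0.1044] rv [-0.0004  0.0033  0.0626]
```

>>> {"op": "play_rows", "data": {
  "deltas": [
    {"x": -0.0226, "y": 0.0285, "z": 0.03, "rx": 0, "ry": 0.0033, "rz": 0.0626, "gripper": 0.0},
    {"x": -0.0226, "y": 0.0285, "z": 0.07, "rx": 0, "ry": 0.0033, "rz": 0.0626, "gripper": 0.0},
    {"x": -0.0226, "y": 0.0285, "z": 0.104, "rx": 0, "ry": 0.0033, "rz": 0.0626, "gripper": 0.0},
    {"x": -0.0226, "y": 0.0285, "z": 0.104, "rx": 0, "ry": 0.0033, "rz": 0.0626, "gripper": 0.0},
    {"x": -0.0226, "y": 0.0285, "z": 0.104, "rx": 0, "ry": 0.0033, "rz": 0.0626, "gripper": 0.0}
  ]
}}

```text
time: 2.2
ee_pos: [0.5728, -0.0393, 0.1908]
eef_rot: [-179.9, -0.0, 68.0]
wrist_force: [0.5, 0.1, -0.1]
finger_gap: 0.497
```

```bash
python3 to.py .573 -.0397 .114 68
python3 - <<'E'
from plant import grab_frame
from h import *
f=grab_frame("wrist");im=f["pixels"]
cv2.imwrite("pics/w3.png",im[:,:,::-1])
E
python3 to.py .573 -.0397 .114 68
```

```text
2.2 [ 0.5728 -0.0393  0.1908] [-179.92   -0.     68.02] F [ 0.48  0.15 -0.12] M [-0.028  0.002  0.019] 0.497 j6 -83.1
d [-0.0003  0.0005  0.0768] rv [-0.0014 -0.      0.0003]
2.25 [ 0.5738 -0.0395  0.1922] [ 1.799e+02 -2.000e-02  6.803e+01] F [-0.33 -0.21  0.18] M [ 0.006 -0.022 -0.01 ] 0.502 j6 -83.1
d [-0.0005 -0.0008  0.0782] rv [ 0.0018 -0.0003  0.0005]
```

View pics/w3.png

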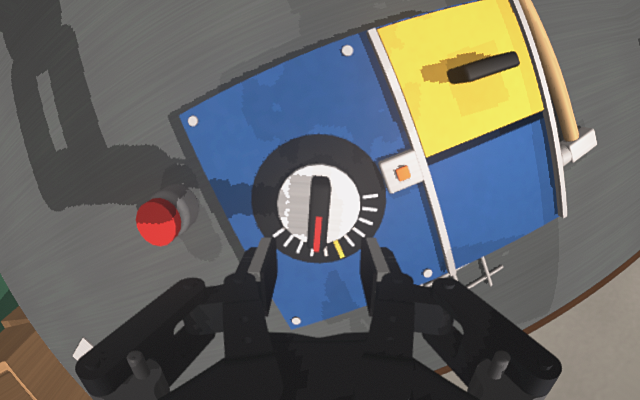

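The bar at (319,200) sits upright, midway between the fingers (258 and 375). Descending now.

>>> {"op": "play_rows", "data": {
  "deltas": [
    {"x": 0, "y": 0, "z": 0.03, "rx": 0, "ry": 0, "rz": 0, "gripper": 0.0},
    {"x": 0, "y": 0, "z": 0.06, "rx": 0, "ry": 0, "rz": 0, "gripper": 0.0},
    {"x": 0, "y": 0, "z": 0.077, "rx": 0, "ry": 0, "rz": 0, "gripper": 0.0},
    {"x": 0, "y": 0, "z": 0.077, "rx": 0, "ry": 0, "rz": 0, "gripper": 0.0},
    {"x": 0, "y": 0, "z": 0.077, "rx": 0, "ry": 0, "rz": 0, "gripper": 0.0}
  ]
}}

```text
time: 2.75
ee_pos: [0.5754, -0.0396, 0.1175]
eef_rot: [179.7, -0.0, 68.1]
wrist_force: [0.2, -0.0, 0.5]
finger_gap: 0.499
```

```bash
python3 to.py .573 -.0397 .114 68
```

```text
2.75 [ 0.5754 -0.0396  0.1175] [ 1.7969e+02 -5.0000e-02  6.8060e+01] F [ 0.24 -0.01  0.55] M [ 0.006 -0.058 -0.004] 0.499 j6 -83.1
d [-0.001  -0.0022  0.0035] rv [ 0.0053 -0.0008  0.001 ]
```

Now correct position and close.

>>> {"op": "play_rows", "data": {
  "deltas": [
    {"x": -0.001, "y": -0.002, "z": 0.003, "rx": 0.005, "ry": 0, "rz": 0, "gripper": 0.0},
    {"x": -0.001, "y": -0.002, "z": 0.003, "rx": 0.005, "ry": 0, "rz": 0, "gripper": 0.0},
    {"x": -0.001, "y": -0.002, "z": 0.003, "rx": 0.005, "ry": 0, "rz": 0, "gripper": -0.5},
    {"x": -0.001, "y": -0.002, "z": 0.003, "rx": 0.005, "ry": 0, "rz": 0, "gripper": -0.8},
    {"x": -0.001, "y": -0.002, "z": 0.003, "rx": 0.005, "ry": 0, "rz": 0, "gripper": -1},
    {"x": -0.001, "y": -0.002, "z": 0.003, "rx": 0.005, "ry": 0, "rz": 0, "gripper": -1},
    {"x": -0.001, "y": -0.002, "z": 0.003, "rx": 0.005, "ry": 0, "rz": 0, "gripper": -1},
    {"x": -0.001, "y": -0.002, "z": 0.003, "rx": 0.005, "ry": 0, "rz": 0, "gripper": -1}
  ],
  "newtons": 40
}}

```text
time: 3.55
ee_pos: [0.5737, -0.0396, 0.1152]
eef_rot: [179.9, -0.1, 68.1]
wrist_force: [0.4, 2.4, 5.5]
finger_gap: 0.154
```

```bash
python3 to.py .573 -.0397 .114 68;python3 - <<'E'
from plant import grab_frame
from h import *
f=grab_frame("wrist");im=f["pixels"]
cv2.imwrite("pics/w4.png",im[:,:,::-1])
E
python3 to.py .573 -.0397 .114 68
```

```text
3.55 [ 0.5737 -0.0396  0.1152] [ 1.7991e+02 -8.0000e-02  6.8070e+01] F [0.41 2.43 5.49] M [0.273 0.017 0.022] 0.154 j6 -83.2
d [-0.0004 -0.0006  0.0012] rv [ 0.0016 -0.0013  0.0012]
3.6 [ 0.5737 -0.0396  0.1153] [ 1.7991e+02 -8.0000e-02  6.8070e+01] F [-1.51  1.56  5.88] M [0.303 0.032 0.04 ] 0.156 j6 -83.2
d [-0.0004 -0.0006  0.0013] rv [ 0.0016 -0.0013  0.0012]
```

View pics/w4.png

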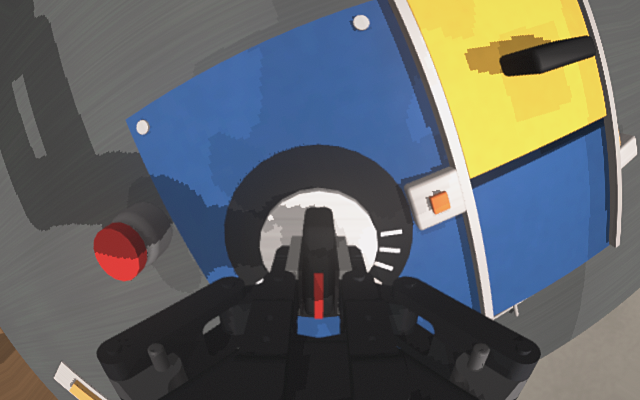

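Gripped: gap 13 mm, and the bar lies at -21.9° in the world, so the dial is at about -0.40 rad. Turning left to about 44°, a total of 1.17 rad, in two calls.

>>> {"op": "play_rows", "data": {
  "deltas": [
    {"x": 0, "y": 0, "z": 0, "rx": 0, "ry": 0, "rz": -0.05, "gripper": -1},
    {"x": 0, "y": 0, "z": 0, "rx": 0, "ry": 0, "rz": -0.1, "gripper": -1},
    {"x": 0, "y": 0, "z": 0, "rx": 0, "ry": 0, "rz": -0.15, "gripper": -1},
    {"x": 0, "y": 0, "z": 0, "rx": 0, "ry": 0, "rz": -0.2, "gripper": -1},
    {"x": 0, "y": 0, "z": 0, "rx": 0, "ry": 0, "rz": -0.25, "gripper": -1},
    {"x": 0, "y": 0, "z": 0, "rx": 0, "ry": 0, "rz": -0.3, "gripper": -1}
  ]
}}

```text
time: 4.2
ee_pos: [0.5737, -0.0397, 0.1153]
eef_rot: [179.9, -0.0, 85.4]
wrist_force: [-0.0, 1.1, 2.6]
finger_gap: 0.155
```

```bash
python3 to.py .5737 -.0396 .115 135.1
```

```text
4.2 [ 0.5737 -0.0397  0.1153] [ 1.799e+02 -4.000e-02  8.536e+01] F [-0.03  1.12  2.59] M [ 0.06   0.068 -0.121] 0.155 j6 -100.5
d [0.0001 0.     0.0003] rv [ 2.000e-03  2.000e-04 -8.681e-01]
```

>>> {"op": "play_rows", "data": {
  "deltas": [
    {"x": 0, "y": 0, "z": 0, "rx": 0, "ry": 0, "rz": -0.08, "gripper": -1},
    {"x": 0, "y": 0, "z": 0, "rx": 0, "ry": 0, "rz": -0.16, "gripper": -1},
    {"x": 0, "y": 0, "z": 0, "rx": 0, "ry": 0, "rz": -0.24, "gripper": -1},
    {"x": 0, "y": 0, "z": 0, "rx": 0, "ry": 0, "rz": -0.32, "gripper": -1},
    {"x": 0, "y": 0, "z": 0, "rx": 0, "ry": 0, "rz": -0.4, "gripper": -1},
    {"x": 0, "y": 0, "z": 0, "rx": 0, "ry": 0, "rz": -0.48, "gripper": -1},
    {"x": 0, "y": 0, "z": 0, "rx": 0, "ry": 0, "rz": -0.56, "gripper": -1},
    {"x": 0, "y": 0, "z": 0, "rx": 0, "ry": 0, "rz": -0.63, "gripper": -1},
    {"x": 0, "y": 0, "z": 0, "rx": 0, "ry": 0, "rz": -0.7, "gripper": -1},
    {"x": 0, "y": 0, "z": 0, "rx": 0, "ry": 0, "rz": -0.76, "gripper": -1},
    {"x": 0, "y": 0, "z": 0, "rx": 0, "ry": 0, "rz": -0.8, "gripper": -1},
    {"x": 0, "y": 0, "z": 0, "rx": 0, "ry": 0, "rz": -0.8, "gripper": -1}
  ]
}}

```text
time: 5.4
ee_pos: [0.5738, -0.0401, 0.1152]
eef_rot: [179.9, 0.1, 131.2]
wrist_force: [-0.8, -0.6, 0.9]
finger_gap: 0.158
```

```bash
python3 to.py .5737 -.0396 .115 135.1
python3 - <<'E'
from plant import grab_frame
from h import *
f=grab_frame("wrist");im=f["pixels"]
cv2.imwrite("pics/w5.png",im[:,:,::-1])
for n in ("side","scene"):
    f=grab_frame(n); c=f["pixels"][140:240,290:410] if n=="side" else f["pixels"][150:260,240:380]
    cv2.imwrite(f"pics/{n}5.png",cv2.resize(c[:,:,::-1],None,fx=5,fy=5,interpolation=cv2.INTER_CUBIC))
E
```

```text
5.4 [ 0.5738 -0.0401  0.1152] [1.7992e+02 7.0000e-02 1.3120e+02] F [-0.84 -0.63  0.94] M [-0.15  -0.07  -0.056] 0.158 j6 -146.3
d [0.0004 0.0003 0.0002] rv [ 0.0014  0.0013 -0.068 ]
```

View pics/w5.png

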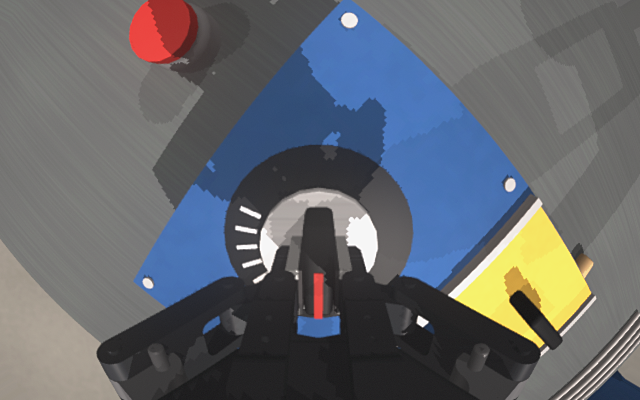

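View pics/side5.png

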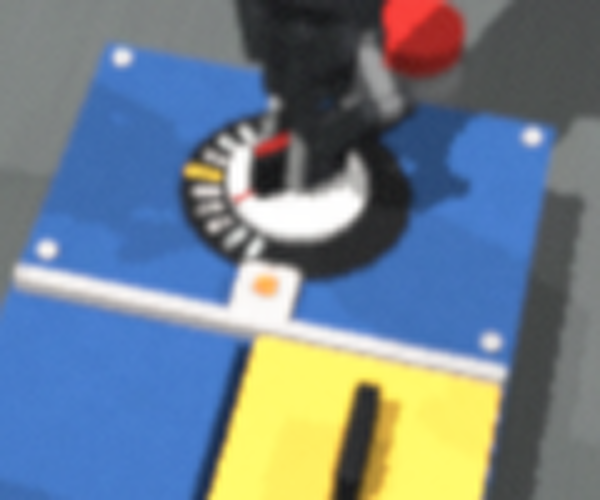

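View pics/scene5.png

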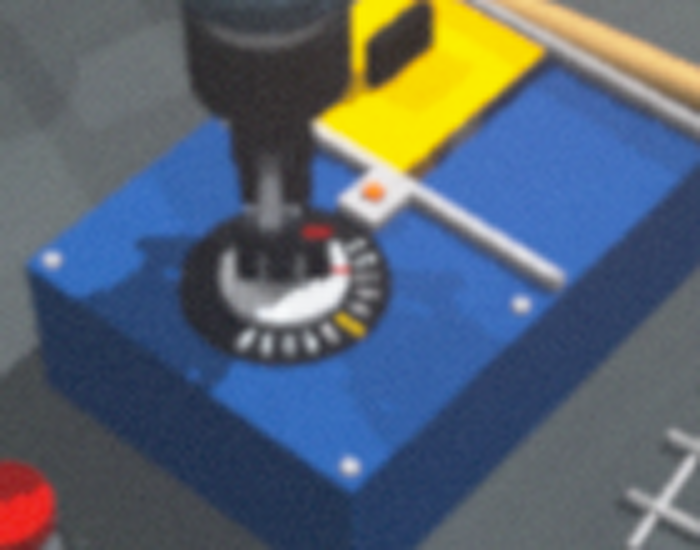

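Kinematics put the dial at about 40°, and both fixed views show the pointer just short of left 3. Adding 0.07 rad.

>>> {"op": "play_rows", "data": {
  "deltas": [
    {"x": 0, "y": 0, "z": 0, "rx": 0, "ry": 0, "rz": -0.03, "gripper": -1},
    {"x": 0, "y": 0, "z": 0, "rx": 0, "ry": 0, "rz": -0.06, "gripper": -1},
    {"x": 0, "y": 0, "z": 0, "rx": 0, "ry": 0, "rz": -0.075, "gripper": -1},
    {"x": 0, "y": 0, "z": 0, "rx": 0, "ry": 0, "rz": -0.075, "gripper": -1}
  ]
}}

```text
time: 5.95
ee_pos: [0.5738, -0.0401, 0.1153]
eef_rot: [179.9, 0.1, 135.5]
wrist_force: [-0.7, -0.4, 1.1]
finger_gap: 0.158
```

```bash
python3 to.py .5737 -.0398 .115 62.1
python3 - <<'E'
from plant import grab_frame
from h import *
for n,bt in (("side",(330,165,350,190)),("scene",(300,195,318,220))):
    f=grab_frame(n); im=f["pixels"];hsv=cv2.cvtColor(im,cv2.COLOR_RGB2HSV)
    yel=cv2.inRange(hsv,(22,120,120),(35,255,255));org=cv2.inRange(hsv,(5,110,150),(18,255,255))
    R={"side":((322,168,340,182),(335,190,352,206)),"scene":((300,206,318,222),(307,180,322,196))}[n]
    for nm,m,b,z in(("tick",yel,R[0],.102),("tell",org,R[1],.114)):
        ys,xs=np.nonzero(m[b[1]:b[3],b[0]:b[2]]); 
        if len(xs): print(n,nm,xs.mean()+b[0],ys.mean()+b[1],len(xs),onz(f,(xs.mean()+b[0],ys.mean()+b[1]),z))
    a=im[...,0].astype(int)-im[...,1:].max(-1);b=(325,160,352,190) if n=="side" else (292,185,318,212)
    ys,xs=np.nonzero(a[b[1]:b[3],b[0]:b[2]]>35)
    for x,y in zip(xs,ys): print(n,x+b[0],y+b[1],a[y+b[1],x+b[0]],onz(f,(x+b[0],y+b[1]),.111)[:2].round(4))
E
```

```text
5.95 [ 0.5738 -0.0401  0.1153] [1.7992e+02 9.0000e-02 1.3546e+02] F [-0.71 -0.43  1.08] M [-0.186 -0.069 -0.118] 0.158 j6 -150.6
d [0.0003 0.0002 0.0003] rv [2.1000e-03 5.0000e-04 1.2804e+00]
side tick 330.1666666666667 174.05555555555554 18 [ 0.61928954 -0.03902119  0.102     ]
side tell 342.55555555555554 196.66666666666666 9 [0.57423878 0.03050016 0.114     ]
side 346 166 36 [ 0.5886 -0.0661]
side 347 166 47 [ 0.5864 -0.0667]
side 344 167 38 [ 0.5923 -0.0616]
side 345 167 67 [ 0.5901 -0.0622]
side 346 167 90 [ 0.5879 -0.0629]
side 347 167 93 [ 0.5857 -0.0635]
side 348 167 49 [ 0.5834 -0.0642]
side 343 168 63 [ 0.5938 -0.0577]
side 344 168 105 [ 0.5916 -0.0584]
side 345 168 122 [ 0.5894 -0.059 ]
side 346 168 123 [ 0.5871 -0.0597]
side 347 168 106 [ 0.5849 -0.0604]
side 348 168 46 [ 0.5827 -0.061 ]
side 341 169 42 [ 0.5975 -0.0533]
side 342 169 85 [ 0.5953 -0.0539]
side 343 169 126 [ 0.5931 -0.0546]
side 344 169 141 [ 0.5909 -0.0552]
side 345 169 130 [ 0.5886 -0.0559]
side 346 169 101 [ 0.5864 -0.0565]
side 347 169 63 [ 0.5842 -0.0572]
side 341 170 86 [ 0.5968 -0.0501]
side 342 170 
[... 1147 characters left out ...]
cene 316 189 47 [0.578 0.032]
scene 302 195 60 [ 0.565  -0.0071]
scene 303 195 83 [ 0.5669 -0.0054]
scene 304 195 81 [ 0.5688 -0.0037]
scene 305 195 70 [ 0.5708 -0.0021]
scene 306 195 42 [ 5.727e-01 -4.000e-04]
scene 301 196 38 [ 0.5654 -0.0113]
scene 302 196 72 [ 0.5673 -0.0096]
scene 303 196 87 [ 0.5693 -0.008 ]
scene 304 196 79 [ 0.5712 -0.0063]
scene 305 196 63 [ 0.5731 -0.0046]
scene 302 197 39 [ 0.5697 -0.0121]
scene 303 197 44 [ 0.5716 -0.0105]
scene 304 197 38 [ 0.5735 -0.0088]
scene 307 202 43 [ 0.5905 -0.0164]
scene 308 202 44 [ 0.5924 -0.0147]
scene 306 203 38 [ 0.5909 -0.0205]
scene 307 203 59 [ 0.5928 -0.0189]
scene 308 203 64 [ 0.5947 -0.0172]
scene 309 203 48 [ 0.5965 -0.0156]
```

The two views put the pointer at about 42–43° and kinematics say 44.4°. All are within the left 3 window (38–52°). Now turning right, aiming for -29°.

>>> {"op": "play_rows", "data": {
  "deltas": [
    {"x": 0, "y": 0, "z": 0, "rx": 0, "ry": 0, "rz": 0.08, "gripper": -1},
    {"x": 0, "y": 0, "z": 0, "rx": 0, "ry": 0, "rz": 0.16, "gripper": -1},
    {"x": 0, "y": 0, "z": 0, "rx": 0, "ry": 0, "rz": 0.24, "gripper": -1},
    {"x": 0, "y": 0, "z": 0, "rx": 0, "ry": 0, "rz": 0.32, "gripper": -1},
    {"x": 0, "y": 0, "z": 0, "rx": 0, "ry": 0, "rz": 0.4, "gripper": -1},
    {"x": 0, "y": 0, "z": 0, "rx": 0, "ry": 0, "rz": 0.48, "gripper": -1},
    {"x": 0, "y": 0, "z": 0, "rx": 0, "ry": 0, "rz": 0.56, "gripper": -1},
    {"x": 0, "y": 0, "z": 0, "rx": 0, "ry": 0, "rz": 0.64, "gripper": -1},
    {"x": 0, "y": 0, "z": 0, "rx": 0, "ry": 0, "rz": 0.72, "gripper": -1},
    {"x": 0, "y": 0, "z": 0, "rx": 0, "ry": 0, "rz": 0.8, "gripper": -1},
    {"x": 0, "y": 0, "z": 0, "rx": 0, "ry": 0, "rz": 0.88, "gripper": -1},
    {"x": 0, "y": 0, "z": 0, "rx": 0, "ry": 0, "rz": 0.92, "gripper": -1}
  ]
}}

```text
time: 7.25
ee_pos: [0.5736, -0.0397, 0.1153]
eef_rot: [179.9, -0.0, 82.6]
wrist_force: [-0.3, 0.2, 1.9]
finger_gap: 0.157
```

```bash
python3 to.py .5737 -.0398 .115 62.1
```

```text
7.25 [ 0.5736 -0.0397  0.1153] [ 1.7991e+02 -3.0000e-02  8.2580e+01] F [-0.35  0.16  1.87] M [0.104 0.029 0.109] 0.157 j6 -97.7
d [-0.0001  0.0001  0.0003] rv [ 0.0015 -0.0008  0.3574]
```

>>> {"op": "play_rows", "data": {
  "deltas": [
    {"x": 0, "y": 0, "z": 0, "rx": 0, "ry": 0, "rz": 0.08, "gripper": -1},
    {"x": 0, "y": 0, "z": 0, "rx": 0, "ry": 0, "rz": 0.16, "gripper": -1},
    {"x": 0, "y": 0, "z": 0, "rx": 0, "ry": 0, "rz": 0.22, "gripper": -1},
    {"x": 0, "y": 0, "z": 0, "rx": 0, "ry": 0, "rz": 0.28, "gripper": -1},
    {"x": 0, "y": 0, "z": 0, "rx": 0, "ry": 0, "rz": 0.32, "gripper": -1},
    {"x": 0, "y": 0, "z": 0, "rx": 0, "ry": 0, "rz": 0.35, "gripper": -1},
    {"x": 0, "y": 0, "z": 0, "rx": 0, "ry": 0, "rz": 0.35, "gripper": -1}
  ]
}}

```text
time: 7.95
ee_pos: [0.5737, -0.0395, 0.1153]
eef_rot: [179.9, -0.1, 62.5]
wrist_force: [0.6, 1.4, 2.0]
finger_gap: 0.156
```

```bash
python3 to.py .5737 -.0398 .115 62.1
python3 - <<'E'
from plant import grab_frame
from h import *
f=grab_frame("wrist");im=f["pixels"]
cv2.imwrite("pics/w6.png",im[:,:,::-1])
for n in ("side","scene"):
    f=grab_frame(n); c=f["pixels"][140:240,290:410] if n=="side" else f["pixels"][150:260,240:380]
    cv2.imwrite(f"pics/{n}6.png",cv2.resize(c[:,:,::-1],None,fx=5,fy=5,interpolation=cv2.INTER_CUBIC))
E
python3 to.py .5737 -.0398 .115 62.1
```

```text
7.95 [ 0.5737 -0.0395  0.1153] [ 1.7992e+02 -7.0000e-02  6.2510e+01] F [0.61 1.39 2.01] M [-0.029 -0.065  0.022] 0.156 j6 -77.6
d [-0.0002  0.0001  0.0003] rv [ 0.0014 -0.0013  0.0072]
8.1 [ 0.5737 -0.0396  0.1153] [ 1.7992e+02 -8.0000e-02  6.2560e+01] F [0.83 0.69 1.9 ] M [ 0.06  -0.107  0.057] 0.154 j6 -77.7
d [-0.0002  0.0001  0.0003] rv [ 0.0014 -0.0014  0.008 ]
```

View pics/side6.png

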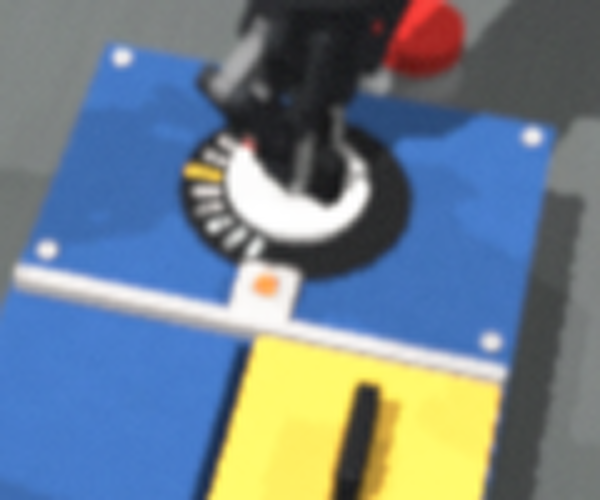

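View pics/scene6.png

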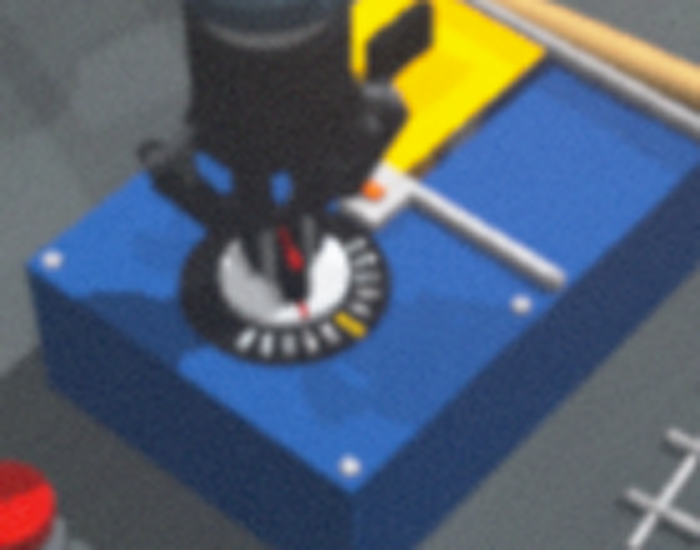

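View pics/w6.png

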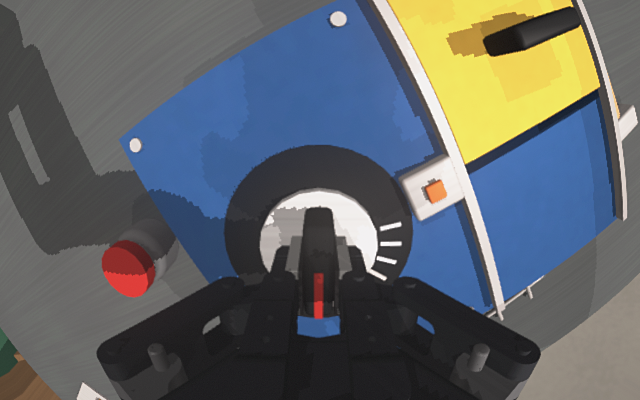

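The dial is at about -28.6°, and the pointer tip lines up with right 2 in the scene view. The tell-tale is at (434,190) in the wrist view. Now turning left, first as far as just before zero.

>>> {"op": "play_rows", "data": {
  "deltas": [
    {"x": 0, "y": 0, "z": 0, "rx": 0, "ry": 0, "rz": -0.04, "gripper": -1},
    {"x": 0, "y": 0, "z": 0, "rx": 0, "ry": 0, "rz": -0.08, "gripper": -1},
    {"x": 0, "y": 0, "z": 0, "rx": 0, "ry": 0, "rz": -0.12, "gripper": -1},
    {"x": 0, "y": 0, "z": 0, "rx": 0, "ry": 0, "rz": -0.16, "gripper": -1},
    {"x": 0, "y": 0, "z": 0, "rx": 0, "ry": 0, "rz": -0.2, "gripper": -1},
    {"x": 0, "y": 0, "z": 0, "rx": 0, "ry": 0, "rz": -0.24, "gripper": -1},
    {"x": 0, "y": 0, "z": 0, "rx": 0, "ry": 0, "rz": -0.28, "gripper": -1},
    {"x": 0, "y": 0, "z": 0, "rx": 0, "ry": 0, "rz": -0.32, "gripper": -1},
    {"x": 0, "y": 0, "z": 0, "rx": 0, "ry": 0, "rz": -0.36, "gripper": -1}
  ]
}}

```text
time: 9.0
ee_pos: [0.5737, -0.0397, 0.1153]
eef_rot: [179.9, -0.0, 83.3]
wrist_force: [-0.1, -1.2, 1.5]
finger_gap: 0.153
```

```bash
cat > tell.py <<'E'
from plant import grab_frame,status
from h import *
f=grab_frame("wrist");im=f["pixels"];hsv=cv2.cvtColor(im,cv2.COLOR_RGB2HSV)
s=status.read_state()
org=cv2.inRange(hsv,(5,130,150),(19,255,255));org[:100]=0;org[:,:380]=0;org[:,520:]=0;org[330:]=0
n,l,st,ce=cv2.connectedComponentsWithStats(org)
out=[]
for k in range(1,n):
    if st[k,4]>40: out.append((ce[k].round(1).tolist(),int(st[k,4]),((fonz(f,ce[k],.114)[:2]-[.5735,-.0397])*1000).round(1).tolist()))
print("dial",round(s["eef_rot"][2]-91.1,2),"Mz",s["ft_torque"].round(3),"F",s["wrist_force"].round(1),s["time"],out)
E
python3 tell.py
```

```text
dial -7.7 Mz [-0.149 -0.05  -0.054] F [ 0.3 -0.9  1.2] 9.05 [([443.5, 233.3], 258, [-1.8, 67.4])]
```

>>> {"op": "play_rows", "data": {
  "deltas": [
    {"x": 0, "y": 0, "z": 0, "rx": 0, "ry": 0, "rz": -0.03, "gripper": -1},
    {"x": 0, "y": 0, "z": 0, "rx": 0, "ry": 0, "rz": -0.06, "gripper": -1},
    {"x": 0, "y": 0, "z": 0, "rx": 0, "ry": 0, "rz": -0.09, "gripper": -1}
  ]
}}

```text
time: 9.35
ee_pos: [0.5736, -0.0397, 0.1153]
eef_rot: [179.9, -0.0, 88.6]
wrist_force: [0.4, 0.1, 2.7]
finger_gap: 0.155
```

```bash
python3 tell.py
```

```text
dial -2.39 Mz [-0.064 -0.123  0.015] F [0.8 0.3 1.6] 9.4 [([442.5, 243.9], 242, [-1.8, 67.3])]
```

>>> {"op": "play_rows", "data": {
  "deltas": [
    {"x": 0, "y": 0, "z": 0, "rx": 0, "ry": 0, "rz": -0.025, "gripper": -1},
    {"x": 0, "y": 0, "z": 0, "rx": 0, "ry": 0, "rz": -0.05, "gripper": -1}
  ]
}}

```text
time: 9.6
ee_pos: [0.5737, -0.0398, 0.1153]
eef_rot: [179.9, -0.0, 91.7]
wrist_force: [1.1, -0.3, 2.3]
finger_gap: 0.153
```

```bash
python3 tell.py
```

```text
dial 0.64 Mz [-0.042 -0.073  0.038] F [ 1.3 -0.1  2. ] 9.65 [([440.8, 249.6], 242, [-2.0, 66.7])]
```

```bash
sed -i 's/^f=grab_frame/s0=status.read_state();print("M0",s0["ft_torque"].round(3),s0["eef_rot"][2].round(2)-91.1)\nf=grab_frame/' tell.py
```

>>> {"op": "play_rows", "data": {
  "deltas": [
    {"x": 0, "y": 0, "z": 0, "rx": 0, "ry": 0, "rz": -0.025, "gripper": -1},
    {"x": 0, "y": 0, "z": 0, "rx": 0, "ry": 0, "rz": -0.05, "gripper": -1}
  ]
}}

```text
time: 9.85
ee_pos: [0.5737, -0.0398, 0.1153]
eef_rot: [179.9, -0.0, 94.7]
wrist_force: [0.5, 0.1, 1.4]
finger_gap: 0.155
```

```bash
python3 tell.py
```

```text
M0 [-0.056 -0.063 -0.062] 3.6300000000000097
dial 3.7 Mz [-0.043 -0.075  0.062] F [ 0.7 -0.2  1.2] 9.9 [([429.0, 255.5], 245, [-1.7, 60.2])]
```

>>> {"op": "play_rows", "data": {
  "deltas": [
    {"x": 0, "y": 0, "z": 0, "rx": 0, "ry": 0, "rz": -0.025, "gripper": -1},
    {"x": 0, "y": 0, "z": 0, "rx": 0, "ry": 0, "rz": -0.05, "gripper": -1}
  ]
}}

```text
time: 10.1
ee_pos: [0.5737, -0.0398, 0.1153]
eef_rot: [179.9, -0.0, 97.8]
wrist_force: [0.3, -0.3, 0.8]
finger_gap: 0.153
```

```bash
python3 tell.py
```

```text
M0 [-0.051 -0.092 -0.056] 6.680000000000007
dial 6.75 Mz [-0.108 -0.086  0.06 ] F [-0.2  0.1  1.6] 10.15 [([427.7, 260.7], 239, [-1.7, 60.2])]
```

The tell-tale jumped 6.5 mm towards the dial (67 to 60.2 mm) at about 1–4°. The bolt has dropped in, so I stop the dial here without forcing it. Opening the gripper.

>>> {"op": "play_rows", "data": {
  "deltas": [
    {"x": 0, "y": 0, "z": 0, "rx": 0, "ry": 0, "rz": 0, "gripper": -0.4},
    {"x": 0, "y": 0, "z": 0, "rx": 0, "ry": 0, "rz": 0, "gripper": -0.3},
    {"x": 0, "y": 0, "z": 0, "rx": 0, "ry": 0, "rz": 0, "gripper": -0.2},
    {"x": 0, "y": 0, "z": 0, "rx": 0, "ry": 0, "rz": 0, "gripper": -0.2},
    {"x": 0, "y": 0, "z": -0.03, "rx": 0, "ry": 0, "rz": 0, "gripper": -0.2},
    {"x": 0, "y": 0, "z": -0.07, "rx": 0, "ry": 0, "rz": 0, "gripper": -0.2},
    {"x": 0, "y": 0, "z": -0.11, "rx": 0, "ry": 0, "rz": 0, "gripper": -0.2},
    {"x": 0, "y": 0, "z": -0.15, "rx": 0, "ry": 0, "rz": 0, "gripper": -0.2},
    {"x": 0, "y": 0, "z": -0.15, "rx": 0, "ry": 0, "rz": 0, "gripper": -0.2},
    {"x": 0, "y": 0, "z": -0.15, "rx": 0, "ry": 0, "rz": 0, "gripper": -0.2}
  ]
}}

```text
time: 11.15
ee_pos: [0.5738, -0.04, 0.2663]
eef_rot: [179.8, 0.1, 97.9]
wrist_force: [-0.5, 0.2, -1.3]
finger_gap: 0.399
```

```bash
python3 to.py .5164 .1145 .20 1
python3 - <<'E'
from plant import grab_frame
from h import *
f=grab_frame("wrist");im=f["pixels"]
cv2.imwrite("pics/w7.png",im[:,:,::-1])
E
```

```text
11.15 [ 0.5738 -0.04    0.2663] [1.7977e+02 6.0000e-02 9.7850e+01] F [-0.48  0.19 -1.28] M [-0.008  0.048 -0.013] 0.399 j6 -113.0
d [ 0.1609 -0.036   0.066 ] rv [ 0.0039 -0.0027  1.6904]
```

View pics/w7.png

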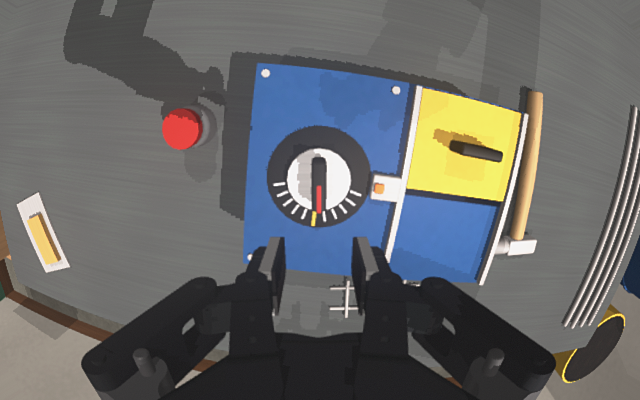

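The bolt is in: the tell-tale is at (378,188), shifted towards the dial, and the pointer sits just left of zero. Moving over the hatch grip with the tool turned to yaw 1°.

>>> {"op": "play_rows", "data": {
  "deltas": [
    {"x": 0.05, "y": -0.01, "z": 0, "rx": 0, "ry": 0, "rz": 0.14, "gripper": 0},
    {"x": 0.09, "y": -0.02, "z": 0, "rx": 0, "ry": 0, "rz": 0.28, "gripper": 0},
    {"x": 0.13, "y": -0.03, "z": 0, "rx": 0, "ry": 0, "rz": 0.42, "gripper": 0},
    {"x": 0.161, "y": -0.036, "z": 0, "rx": 0, "ry": 0, "rz": 0.56, "gripper": 0},
    {"x": 0.161, "y": -0.036, "z": 0, "rx": 0, "ry": 0, "rz": 0.7, "gripper": 0},
    {"x": 0.161, "y": -0.036, "z": 0, "rx": 0, "ry": 0, "rz": 0.84, "gripper": 0},
    {"x": 0.161, "y": -0.036, "z": 0, "rx": 0, "ry": 0, "rz": 0.98, "gripper": 0},
    {"x": 0.161, "y": -0.036, "z": 0, "rx": 0, "ry": 0, "rz": 1.12, "gripper": 0},
    {"x": 0.161, "y": -0.036, "z": 0, "rx": 0, "ry": 0, "rz": 1.26, "gripper": 0},
    {"x": 0.161, "y": -0.036, "z": 0, "rx": 0, "ry": 0, "rz": 1.4, "gripper": 0},
    {"x": 0.161, "y": -0.036, "z": 0, "rx": 0, "ry": 0, "rz": 1.54, "gripper": 0},
    {"x": 0.161, "y": -0.036, "z": 0, "rx": 0, "ry": 0, "rz": 1.68, "gripper": 0}
  ]
}}

```text
time: 12.4
ee_pos: [0.5142, 0.1148, 0.2625]
eef_rot: [-180.0, 0.2, 1.3]
wrist_force: [-0.3, 0.3, -0.1]
finger_gap: 0.499
```

>>> {"op": "play_rows", "data": {
  "deltas": [
    {"x": 0, "y": 0, "z": 0, "rx": 0, "ry": 0, "rz": 0, "gripper": 0},
    {"x": 0, "y": 0, "z": 0, "rx": 0, "ry": 0, "rz": 0, "gripper": 0}
  ]
}}

```text
time: 12.6
ee_pos: [0.5133, 0.1148, 0.2607]
eef_rot: [-180.0, 0.4, 1.5]
wrist_force: [0.2, -0.5, -0.5]
finger_gap: 0.499
```

```bash
python3 - <<'E'
from plant import grab_frame
from h import *
f=grab_frame("wrist");im=f["pixels"]
cv2.imwrite("pics/w8.png",im[:,:,::-1])
E
python3 to.py .5164 .1145 .20 1.1
```

```text
12.65 [0.5136 0.1148 0.2612] [-179.97    0.33    1.44] F [-0.69 -0.19  0.56] M [-0.055 -0.017 -0.037] 0.501 j6 -1.0
d [0.0031 0.0004 0.0612] rv [-0.0005  0.0058  0.006 ]
```

View pics/w8.png

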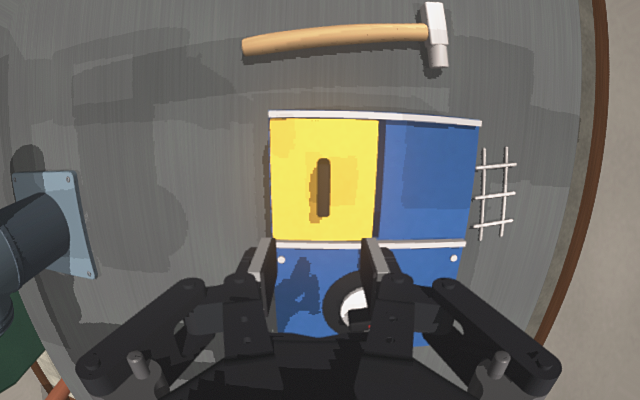

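The hatch grip is at (323,187), upright and midway between the fingers. Measuring it.

```bash
python3 - <<'E'
from plant import grab_frame
from h import *
f=grab_frame("wrist");im=f["pixels"];hsv=cv2.cvtColor(im,cv2.COLOR_RGB2HSV)
m=cv2.inRange(hsv,(0,0,0),(180,255,70))|cv2.inRange(im,(0,0,0),(85,75,65));s=m[150:225,305:340];ys,xs=np.nonzero(s);ys+=150;xs+=305
print(xs.min(),xs.max(),ys.min(),ys.max(),len(xs))
for y in (165,187,210):
    q=xs[ys==y]; 
    if len(q):print(y,q.min(),q.max(),fonz(f,(q.min()-.5,y),.139)[:2],fonz(f,(q.max()+.5,y),.139)[:2])
xm=np.median(xs)
print(fonz(f,(xm,ys.min()-.5),.139),fonz(f,(xm,ys.max()+.5),.139))
E
python3 to.py .5164 .1145 .20 1.1
```

```text
12.7 [0.5138 0.1148 0.2616] [-179.97    0.28    1.41] F [ 0.28 -0.39  0.45] M [ 0.052 -0.033  0.   ] 0.498 j6 -1.0
d [0.0029 0.0004 0.0616] rv [-0.0005  0.0049  0.0054]Traceback (most recent call last):
  File "<stdin>", line 5, in <module>
    return umr_minimum(a, axis, None, out, keepdims, initial, where)
ValueError: zero-size array to reduction operation minimum which has no identity
```

Run:
```python
from plant import grab_frame
from h import *
f=grab_frame("wrist");im=f["pixels"]
print(im[187,305:340].tolist())
s=(im[150:225,305:340].max(-1)<110);ys,xs=np.nonzero(s);ys+=150;xs+=305
print(xs.min(),xs.max(),ys.min(),ys.max(),len(xs))
for y in (165,187,210):
    q=xs[ys==y]; 
    if len(q):print(y,q.min(),q.max(),fonz(f,(q.min()-.5,y),.139)[:2],fonz(f,(q.max()+.5,y),.139)[:2])
xm=np.median(xs)
print(fonz(f,(xm,ys.min()-.5),.139),fonz(f,(xm,ys.max()+.5),.139))
```

```text
[[245, 224, 96], [247, 227, 97], [243, 207, 87], [191, 142, 63], [183, 139, 60], [187, 143, 64], [187, 143, 63], [187, 143, 63], [187, 144, 63], [191, 146, 64], [192, 148, 64], [135, 103, 51], [99, 77, 50], [102, 79, 54], [104, 81, 56], [106, 83, 58], [105, 83, 57], [106, 83, 59], [106, 84, 60], [107, 84, 60], [108, 85, 61], [106, 84, 61], [99, 77, 57], [105, 79, 49], [221, 162, 72], [253, 227, 96], [247, 221, 94], [245, 220, 95], [245, 219, 94], [245, 220, 95], [245, 220, 95], [245, 220, 95], [245, 219, 94], [245, 219, 94], [245, 219, 95]]
317 328 159 215 651
165 317 328 [0.51008719 0.13607595] [0.52055148 0.13637221]
187 317 328 [0.5105824  0.11622034] [0.52123255 0.11651942]
210 317 327 [0.51111505 0.09464665] [0.52109826 0.09492503]
[0.51471662 0.14196319 0.139     ] [0.51626638 0.08947383 0.139     ]
```

Grip measured at (0.5158, 0.1157), length 52 mm (50 expected). Descending and grasping.

>>> {"op": "play_rows", "data": {
  "deltas": [
    {"x": 0.002, "y": -0.001, "z": 0.04, "rx": 0, "ry": 0.005, "rz": 0.003, "gripper": 0},
    {"x": 0.002, "y": -0.001, "z": 0.08, "rx": 0, "ry": 0.005, "rz": 0.003, "gripper": 0},
    {"x": 0.002, "y": -0.001, "z": 0.11, "rx": 0, "ry": 0.005, "rz": 0.003, "gripper": 0},
    {"x": 0.002, "y": -0.001, "z": 0.135, "rx": 0, "ry": 0.005, "rz": 0.003, "gripper": 0},
    {"x": 0.002, "y": -0.001, "z": 0.145, "rx": 0, "ry": 0.005, "rz": 0.003, "gripper": 0},
    {"x": 0.002, "y": -0.001, "z": 0.145, "rx": 0, "ry": 0.005, "rz": 0.003, "gripper": 0},
    {"x": 0.002, "y": -0.001, "z": 0.145, "rx": 0, "ry": 0.005, "rz": 0.003, "gripper": 0}
  ]
}}

```text
time: 13.45
ee_pos: [0.5162, 0.1159, 0.1179]
eef_rot: [-180.0, -0.1, 1.2]
wrist_force: [-0.1, -0.2, 0.8]
finger_gap: 0.497
```

```bash
python3 to.py .5158 .1157 .116 1.2
```

```text
13.45 [0.5162 0.1159 0.1179] [-1.7998e+02 -1.3000e-01  1.2400e+00] F [-0.05 -0.21  0.78] M [-0.049 -0.     0.001] 0.497 j6 -0.7
d [-0.0004  0.0002  0.0019] rv [-0.0004 -0.0023  0.0006]
```

>>> {"op": "play_rows", "data": {
  "deltas": [
    {"x": 0, "y": 0, "z": 0.002, "rx": 0, "ry": -0.002, "rz": 0, "gripper": -0.5},
    {"x": 0, "y": 0, "z": 0.002, "rx": 0, "ry": -0.002, "rz": 0, "gripper": -0.7},
    {"x": 0, "y": 0, "z": 0.002, "rx": 0, "ry": -0.002, "rz": 0, "gripper": -1},
    {"x": 0, "y": 0, "z": 0.002, "rx": 0, "ry": -0.002, "rz": 0, "gripper": -1},
    {"x": 0, "y": 0, "z": 0.002, "rx": 0, "ry": -0.002, "rz": 0, "gripper": -1},
    {"x": 0, "y": 0, "z": 0.002, "rx": 0, "ry": -0.002, "rz": 0, "gripper": -1},
    {"x": 0, "y": 0, "z": 0.002, "rx": 0, "ry": -0.002, "rz": 0, "gripper": -1}
  ],
  "newtons": 30
}}

```text
time: 14.15
ee_pos: [0.5171, 0.1159, 0.1172]
eef_rot: [-180.0, -0.2, 1.2]
wrist_force: [0.3, 0.5, 7.1]
finger_gap: 0.134
```

```bash
python3 to.py .6057 .1174 .116 1.2
```

```text
14.15 [0.5171 0.1159 0.1172] [-1.7997e+02 -1.6000e-01  1.2200e+00] F [0.29 0.53 7.08] M [-0.006  0.118 -0.254] 0.134 j6 -0.7
d [0.0886 0.0004 0.0014] rv [-0.0005 -0.0028  0.0003]
```

Gripped (gap 11.4 mm). Sliding 20 mm first as a check.

>>> {"op": "play_rows", "data": {
  "deltas": [
    {"x": 0.005, "y": 0, "z": 0, "rx": 0, "ry": 0, "rz": 0, "gripper": -1},
    {"x": 0.01, "y": 0, "z": 0, "rx": 0, "ry": 0, "rz": 0, "gripper": -1},
    {"x": 0.015, "y": 0, "z": 0, "rx": 0, "ry": 0, "rz": 0, "gripper": -1},
    {"x": 0.02, "y": 0, "z": 0, "rx": 0, "ry": 0, "rz": 0, "gripper": -1}
  ]
}}

```text
time: 14.55
ee_pos: [0.5374, 0.1162, 0.1173]
eef_rot: [-180.0, -0.1, 1.2]
wrist_force: [-3.0, -1.4, 2.8]
finger_gap: 0.131
```

```bash
python3 to.py .607 .1174 .116 1.2
```

```text
14.55 [0.5374 0.1162 0.1173] [-1.7998e+02 -1.4000e-01  1.2100e+00] F [-2.99 -1.37  2.84] M [-0.241  0.552 -0.225] 0.131 j6 -0.7
d [0.0696 0.0003 0.0014] rv [-0.0003 -0.0024  0.0002]
```

It slides at about 3 N, so it's unlocked. Another 64 mm, then creep to the end stop.

>>> {"op": "play_rows", "data": {
  "deltas": [
    {"x": 0.008, "y": 0, "z": 0, "rx": 0, "ry": 0, "rz": 0, "gripper": -1},
    {"x": 0.016, "y": 0, "z": 0, "rx": 0, "ry": 0, "rz": 0, "gripper": -1},
    {"x": 0.024, "y": 0, "z": 0, "rx": 0, "ry": 0, "rz": 0, "gripper": -1},
    {"x": 0.032, "y": 0, "z": 0, "rx": 0, "ry": 0, "rz": 0, "gripper": -1},
    {"x": 0.04, "y": 0, "z": 0, "rx": 0, "ry": 0, "rz": 0, "gripper": -1},
    {"x": 0.048, "y": 0, "z": 0, "rx": 0, "ry": 0, "rz": 0, "gripper": -1},
    {"x": 0.056, "y": 0, "z": 0, "rx": 0, "ry": 0, "rz": 0, "gripper": -1},
    {"x": 0.062, "y": 0, "z": 0, "rx": 0, "ry": 0, "rz": 0, "gripper": -1},
    {"x": 0.066, "y": 0, "z": 0, "rx": 0, "ry": 0, "rz": 0, "gripper": -1},
    {"x": 0.066, "y": 0, "z": 0, "rx": 0, "ry": 0, "rz": 0, "gripper": -1}
  ]
}}

```text
time: 15.55
ee_pos: [0.6046, 0.1172, 0.1173]
eef_rot: [180.0, -0.2, 1.2]
wrist_force: [1.1, -4.9, -1.5]
finger_gap: 0.135
```

```bash
python3 to.py .607 .1174 .116 1.2
```

```text
15.55 [0.6046 0.1172 0.1173] [179.99  -0.22   1.2 ] F [ 1.15 -4.88 -1.54] M [-0.79  -0.142 -0.177] 0.135 j6 -0.6
d [ 0.0024 -0.0002  0.0013] rv [ 0.0002 -0.0039  0.    ]
```

>>> {"op": "play_rows", "data": {
  "deltas": [
    {"x": 0.002, "y": 0, "z": 0, "rx": 0, "ry": 0, "rz": 0, "gripper": -1},
    {"x": 0.003, "y": 0, "z": 0, "rx": 0, "ry": 0, "rz": 0, "gripper": -1},
    {"x": 0.003, "y": 0, "z": 0, "rx": 0, "ry": 0, "rz": 0, "gripper": -1}
  ]
}}

```text
time: 15.85
ee_pos: [0.6071, 0.1172, 0.1173]
eef_rot: [180.0, -0.2, 1.2]
wrist_force: [-2.9, -4.3, 2.3]
finger_gap: 0.134
```

```bash
python3 to.py .607 .1174 .116 1.2
```

```text
15.85 [0.6071 0.1172 0.1173] [ 1.7998e+02 -1.5000e-01  1.2100e+00] F [-2.94 -4.33  2.32] M [-0.703  0.633 -0.209] 0.134 j6 -0.6
d [-0.0001 -0.0002  0.0013] rv [ 0.0003 -0.0027  0.0002]
```

>>> {"op": "play_rows", "data": {
  "deltas": [
    {"x": 0.001, "y": 0, "z": 0, "rx": 0, "ry": 0, "rz": 0, "gripper": -1},
    {"x": 0.002, "y": 0, "z": 0, "rx": 0, "ry": 0, "rz": 0, "gripper": -1},
    {"x": 0.002, "y": 0, "z": 0, "rx": 0, "ry": 0, "rz": 0, "gripper": -1}
  ]
}}

```text
time: 16.15
ee_pos: [0.6071, 0.1172, 0.1172]
eef_rot: [180.0, 0.1, 1.2]
wrist_force: [-7.8, -4.1, 5.4]
finger_gap: 0.133
```

```bash
python3 to.py .607 .1174 .116 1.2
```

```text
16.15 [0.6071 0.1172 0.1172] [1.7997e+02 8.0000e-02 1.2200e+00] F [-7.8  -4.11  5.36] M [-0.701  1.188 -0.205] 0.133 j6 -0.6
d [-0.0001 -0.0002  0.0012] rv [0.0006 0.0014 0.0004]
```

At the end stop: total travel 90 mm, and the force rose to 8 N with no further motion. Releasing and rising.

>>> {"op": "play_rows", "data": {
  "deltas": [
    {"x": 0, "y": 0, "z": 0, "rx": 0, "ry": 0, "rz": 0, "gripper": -0.4},
    {"x": 0, "y": 0, "z": 0, "rx": 0, "ry": 0, "rz": 0, "gripper": -0.2},
    {"x": 0, "y": 0, "z": 0, "rx": 0, "ry": 0, "rz": 0, "gripper": -0.2},
    {"x": 0, "y": 0, "z": 0, "rx": 0, "ry": 0, "rz": 0, "gripper": -0.2},
    {"x": 0, "y": 0, "z": -0.02, "rx": 0, "ry": 0, "rz": 0, "gripper": -0.2},
    {"x": 0, "y": 0, "z": -0.06, "rx": 0, "ry": 0, "rz": 0, "gripper": -0.2},
    {"x": 0, "y": 0, "z": -0.1, "rx": 0, "ry": 0, "rz": 0, "gripper": -0.2},
    {"x": 0, "y": 0, "z": -0.14, "rx": 0, "ry": 0, "rz": 0, "gripper": -0.2},
    {"x": 0, "y": 0, "z": -0.17, "rx": 0, "ry": 0, "rz": 0, "gripper": -0.2},
    {"x": 0, "y": 0, "z": -0.17, "rx": 0, "ry": 0, "rz": 0, "gripper": -0.2},
    {"x": 0, "y": 0, "z": -0.17, "rx": 0, "ry": 0, "rz": 0, "gripper": -0.2}
  ]
}}

```text
time: 17.25
ee_pos: [0.6077, 0.1175, 0.2878]
eef_rot: [180.0, -0.0, 1.2]
wrist_force: [-0.4, 0.4, -0.3]
finger_gap: 0.399
```

```bash
python3 to.py .607 .1174 .3 1.2
python3 - <<'E'
from plant import grab_frame
from h import *
f=grab_frame("wrist");cv2.imwrite("pics/w9.png",f["pixels"][:,:,::-1])
im=f["pixels"];
f=grab_frame("side");cv2.imwrite("pics/side9.png",f["pixels"][:,:,::-1])
E
```

```text
17.25 [0.6077 0.1175 0.2878] [ 1.7998e+02 -3.0000e-02  1.2300e+00] F [-0.37  0.45 -0.26] M [ 0.081  0.008 -0.001] 0.399 j6 -0.6
d [-0.0007  0.0001 -0.0122] rv [ 0.0004 -0.0005  0.0006]
```

View pics/w9.png

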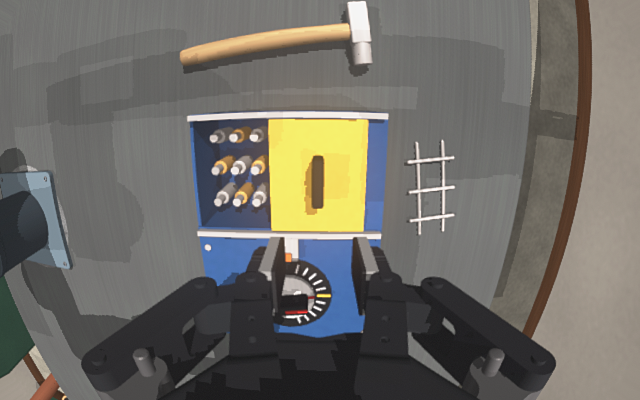

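View pics/side9.png

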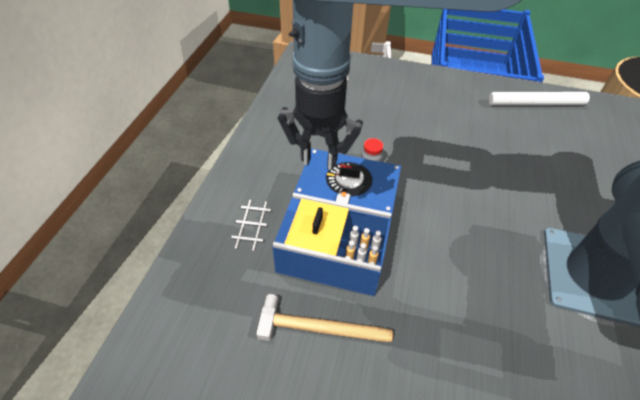

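The hatch is open and shows the bottles inside. The jar (373,147), hammer and frame are where they were. One quick measurement of the grip before handing in.

```bash
python3 - <<'E'
from plant import grab_frame,order,status
from h import *
f=grab_frame("wrist");im=f["pixels"]
s=(im[145:215,300:335].max(-1)<110);ys,xs=np.nonzero(s);ys+=145;xs+=300
p=fonz(f,((xs.min()+xs.max())/2,(ys.min()+ys.max())/2),.139);print(p, "travel",p[0]-.5158)
a=cv2.imread("pics/side0.png").astype(int);b=grab_frame("side")["pixels"][:,:,::-1].astype(int)
for n,(x0,y0,x1,y1) in {"jar":(362,138,386,150),"hammer":(255,290,400,345),"frame":(230,198,272,252)}.items(): print(n,np.abs(a-b)[y0:y1,x0:x1].mean())
E
python3 -c "
from plant import order;print(order.sign_off())"
```

```text
[0.60574327 0.11691882 0.139     ] travel 0.08994326629968585
jar 7.590277777777778
hammer 13.372789968652038
frame 9.279982363315696
the job is handed in; nothing more can be done
None
```

The lockbox is unlocked, the hatch is fully open, and the job is handed in. It was done at about 17 s of the 64 s limit.

- **Dial:** I started from about -23° and turned left to about 44° (left 3; the cameras read 42–43°). I then turned right to about -28.6° (right 2) and went slowly left in small steps.
- **Catch:** The tell-tale moved 6.5 mm towards the dial at about 1–4°, nearly a full tick before left 1, so the bolt had dropped in. I turned about 3° more, stopped at about 6.7° and let go. I relied on the tell-tale rather than waiting for the moment to rise. The moment I read along the way stayed at about 0.1 N m or less, so I never felt the hard stop itself.
- **Hatch:** It slid back with about 3 N. At the end stop the force rose to 8 N with no further motion. The camera put the travel at 89.9 mm of the 90 mm.
- **Other items:** By eye, the jar, hammer and wire frame look unmoved. A before/after picture comparison of those areas wasn't conclusive: it differed by 8–13 grey levels, probably because the arm's shadow had shifted, and I set no threshold for it.
- **End state:** The gripper finished clear of the box, with the wrist force near zero.

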